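Hang the second snowman on the drying hook

TASK

Take the painted snowman with the purple hat and scarf out of the wooden drying block and hang it by the hole in its hat on the stand's hook bar, in front of the blue-hatted snowman that already hangs there. Both must end up hanging freely one behind the other on the bar, inside its upturned end, and the light, loose stand must not be tipped or shoved out of place. Leave the pink snowman in the block and everything else where it is.

Things in the scene. Friction and masses are not known exactly. Their poses are not given: they have to be found in the camera images.
- purple_centre (a point): centre of the flat plywood snowman with purple hat and scarf, to be hung: 9 mm thick, 198 mm tall, 84 mm wide at the belly, 50 to 100 g, loose. z up along the figure, x normal to the board. Its hat crown, 44 mm wide, spans 33 to 99 mm above this centre (grip it near the top, fingers on the two faces); brim 64 mm wide. Starts upright in a slot with a little play, lower edge 10 mm above the table.
- purple_hole (a point): centre of the 13 mm round hanging hole through the purple snowman's hat, 47 mm above its centre on the figure's middle line, 52 mm below the top of the hat; same axes; both faces are alike
- pink_centre (a point): centre of the pink-hatted snowman of the same shape (9 mm thick, 198 mm tall, 84 mm wide at the belly, loose) standing in the block's other slot; stays there. Which slot is whose varies.
- stand: loose hook stand, 1.3 kg: plywood base 200 (x) by 140 (y) by 18 mm, origin under its centre, z up. A steel post 16 mm thick, 213 mm tall, stands at x = -70 mm; from it a round bar 6 mm thick runs level along +x at 205 mm (axis height) to x = +20 mm, then turns up at 55 degrees and ends at x = +35 mm, 227 mm (axis; round tip 3 mm more). A sideways push of 4 to 6 N at the bar tips the stand.
- bar_kink (a point): on the bar's axis at x = -25, z = 205 mm of the stand, same axes. From here outwards the bar, upturned end included, is bent up or down as one piece by an unreported angle of up to 0.17 rad (its end up to 10 mm higher or lower than straight): find it by touch or sight. The bent bar is stiff. A hung snowman's hole centre lies 3.5 mm below the bar's axis.
- blue_hole (a point): centre of the same 13 mm hole in the blue-hatted snowman of the same shape, loose, that hangs on the straight inner part of the bar, its x axis along the bar. It slides along the bar when pushed. Like any snowman, it cannot pass the upturned end upright: it must lean 25 to 40 degrees, lower end out along the stand's +x, with the hole following the upturned end, then come upright.
- rack: fixed wooden drying block 110 (x) by 120 (y) by 38 mm, origin under its centre; two slots along y, 12 mm wide and 28 mm deep, centred at x = +35 and -35 mm
- paint_bottle: small black paint bottle with a white cap, 42 mm wide, 115 mm tall, loose; origin at its underside; a bystander
- cup: yellow cup, 74 mm wide, 92 mm tall, loose; origin at its underside; a bystander
- white_paint: white paint bottle with a blue cap, 52 mm wide, 140 mm tall, loose; origin at its underside; a bystander
- brush: paint brush with a blue handle, 180 mm long, lying loose on the table; origin at its underside; a bystander
- marker: black marker, 14 mm thick, 120 mm long, lying loose on the table; origin at its underside; a bystander
There are look-alikes about, which are no part of the job. What is shaped like the part that bears blue_hole but orange is not meant. Leave any green look-alike of the part that bears purple_centre alone.

How it is judged:
By the outcome, as a careful person would: the job done as asked, in the order asked, and still so for the second after the job is handed in, with the robot touching nothing.
It also fails if it takes over 67 s, if anything falls off the work surface, if the arm or the gripper's body presses on something with over 40 N, if the wrist force passes 120 N, or if a joint passes its speed limit or range.

ROBOT

A 7-joint arm with a two-finger parallel gripper is mounted at the origin on the work surface. World frame = base frame: x ahead of the robot, y to its left, z up, the work surface at z = 0. Lengths are in mm, angles in rad, forces in N, time in s.
With the tool pointing down it reaches from about 400 to 850 mm from the base axis. Payload 10.4 kg.
Tool frame: the origin (TCP) lies at the very end of the fingers, on their centre line; the grasp point (between the pads) lies 19 mm behind it; z points along the fingers, y is the direction in which the jaws open and shut (so a half turn about z gives the same grasp; the last joint's range is limited). The gripper opens to 87 mm and grips with 3 to 60 N. Pads are 19 mm wide; open, the fingers measure 117 mm over their backs; the gripper's body (75 mm by 190 mm) begins 51 mm behind the grasp point.
Start: joints at [-1.194, 0.332, -0.065, 1.46, 0.022, 1.35, -0.088], TCP at [243.261, 575.74, 222.576] pointing down, gripper open.
Joint ranges: [-2.6, 2.6], [-0.5, 2.12], [-1.47, 1.34], [0.16, 2.42], [-1.27, 4.41], [0.06, 2.06], [-2.6, 2.6]. Speed limits (rad/s): [2.22, 2.22, 2.79, 2.79, 3.14, 3.14, 3.14].

INTERFACE

Orientations are given as a unit quaternion [x, y, z, w].
In Python, from cell import status, eyes, robot gives the robot as it stands. The module is installed in compiled form; this text tells all that it offers.
- The arm moves only by the tool play_rows, never from a script. Its argument "motion" is one flat list of numbers, 7 for each row, row after row: the shift along the world's x, y, z in cm, then the turn, a rotation vector about the world's x, y, z in degrees, then the opening, from 0 (shut) to 1 (fully open). A call has 1 to 10 rows; each row is the pose to reach, as a shift and turn from the pose commanded when the call began; what a row does not reach only later rows make up. A row lasts 1/10 s, in which the tool goes at most 50 mm and 8.59 degrees, less where a joint would pass 70% of its speed; a pose out of reach is approached as far as the arm can. A call with a gripper value outside its range is refused whole. The fingers move at their own pace and stop on an object; the grip force is fixed at half the most. Time passes only in rows, so rows that repeat a pose let the fingers close. It gives the time, the measured TCP pose, the force and the opening at its end, in the units of the state.
- status.state(): the state, without advancing time (a new reading comes with each control period).
- eyes.grab_frame(name): name is "scene" or "top"; returns a dict with "frame" (420x560x3 uint8, blue, green, red), "range_z" (420x560 float32, mm along the optical axis (not along the pixel's ray), 0 where there is no reading), "intrinsics" (3x3 intrinsics, pixels), "T" (4x4, takes a point from camera to world coordinates). Camera axes: x right, y down, z forward; pixel columns grow to the right and rows downward; lengths in mm; the calibration is good to about 2 mm. A picture is of the moment at which its call begins.
- robot.sign_off(): hands the job in, once; it reports no verdict.
The state is a dict: "clock": time; "joint_pos": joint angles; "qvel": joint speeds; "effort": joint torques, N m; "tool_pos": TCP position; "tool_rot": TCP orientation; "wrist_force": force on the tool from outside, world axes, zero at the start; "torque": the same for the moment, N m; "gripper_width": finger opening in mm.
Only numpy, scipy, OpenCV 4.12 (cv2) and the standard library are available. Lean on these libraries where they do the work, as an engineer would, in place of code of your own. Each camera call takes 0.05 s, during which the arm holds its last target.

## Working session

There is one attempt and no reset: what is moved stays moved. The work goes in short steps, Python scripts to look and compute and a tool call to move; the robot and the scene stay as the last step left them, time stands still between calls to the robot, and variables do not carry over. Pictures are saved under pics/ and viewed, and the job is handed in when it is done.

Besides the shell and the picture viewer there is one more tool, called after "Emit:" as name(argument=value, ...) on one line, values as JSON. play_rows: Moves the arm, as the interface text tells. Its arguments: {"type":"object","properties":{"motion":{"type":"array","items":{"type":"number"}}},"required":["motion"]}

```bash
mkdir -p pics; python3 - <<'E'
from cell import status, eyes, robot
import cv2,numpy as np,pickle
print(status.state())
d={}
for n in("scene","top"):
    f=eyes.grab_frame(n); d[n]=f
    cv2.imwrite(f"pics/{n}0.png",f["frame"]); print(n,f["intrinsics"],f["T"])
pickle.dump(d,open("f0.pkl","wb"))
E
```

```text
{'clock': 0.0, 'joint_pos': array([-1.19362223,  0.33287473, -0.06470149,  1.46095001,  0.0216019 ,
        1.34988673, -0.08851265]), 'qvel': array([-0.00087426, -0.00025384,  0.0016472 , -0.00177559,  0.00010662,
        0.00104746, -0.0004242 ]), 'effort': array([-9.81331505e-04, -6.23242307e+01,  2.39373866e-02, -3.89900851e+01,
       -6.15647575e-02,  3.94124107e-02,  9.54623056e-05]), 'tool_pos': array([243.11066616, 575.35859677, 221.74801047]), 'tool_rot': array([ 1.98553506e-01,  9.80089791e-01, -7.03336839e-04, -1.08165295e-04]), 'wrist_force': array([ 0.27089145, -0.78948086, -0.62848274]), 'torque': array([-0.00337891, -0.03508276,  0.02139025]), 'gripper_width': 87.23139604015847}
scene [[395.76473894   0.         280.28509423]
 [  0.         395.76473894 206.85602571]
 [  0.           0.           1.        ]] [[ 6.33443056e-01  5.18566886e-01 -5.74315488e-01  1.08757055e+03]
 [ 7.73493109e-01 -4.44883602e-01  4.51427726e-01 -3.22618678e+02]
 [-2.14080730e-02 -7.30182830e-01 -6.82916341e-01  8.06908766e+02]
 [ 0.00000000e+00  0.00000000e+00  0.00000000e+00  1.00000000e+00]]
top [[390.4428699    0.         272.815874  ]
 [  0.         390.4428699  206.04536297]
 [  0.           0.           1.        ]] [[ 2.95964210e-02 -9.98748751e-01  4.03110973e-02  4.81117875e+02]
 [-9.99548525e-01 -2.97808051e-02 -3.98111152e-03  8.48044581e+01]
 [ 5.17662709e-03 -4.01750712e-02 -9.99179246e-01  1.08866419e+03]
 [ 0.00000000e+00  0.00000000e+00  0.00000000e+00  1.00000000e+00]]
```

View pics/scene0.png

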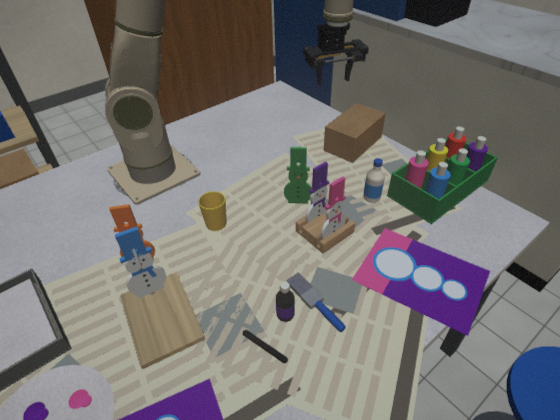

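View pics/top0.png

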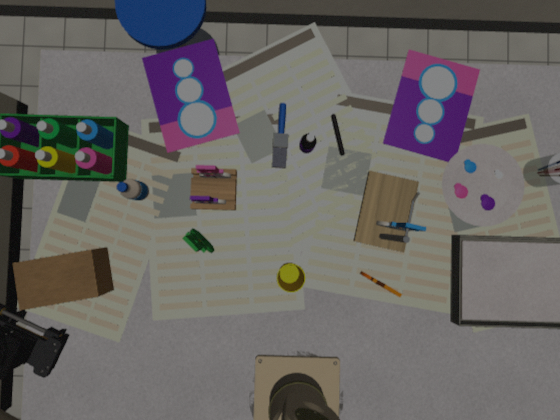

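Candidates: purple hat at scene (320,177) in the block; pink (337,190) in the block; green look-alike (298,175) standing free; blue (133,245) on the stand; orange (123,220) beside it. The purple one in the block fits, and the blue one on the stand. I'll enlarge both to confirm.

```bash
python3 - <<'E'
import cv2,numpy as np,pickle
d=pickle.load(open("f0.pkl","rb"))
s=d["scene"]["frame"];t=d["top"]["frame"]
a=cv2.resize(s[140:260,270:400],(390,360),interpolation=cv2.INTER_CUBIC)
b=cv2.resize(s[195:365,90:220],(390,510),interpolation=cv2.INTER_CUBIC)
im=np.zeros((510,790,3),np.uint8);im[:360,:390]=a;im[:,400:790]=b
cv2.imwrite("pics/c1.png",im)
a=cv2.resize(t[155:260,175:250],(375,525),interpolation=cv2.INTER_CUBIC)
b=cv2.resize(t[165:265,350:430],(400,500),interpolation=cv2.INTER_CUBIC)
im=np.zeros((525,790,3),np.uint8);im[:525,:375]=a;im[:500,390:790]=b
cv2.imwrite("pics/c2.png",im)
E
```

```text
(no output)
```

View pics/c1.png

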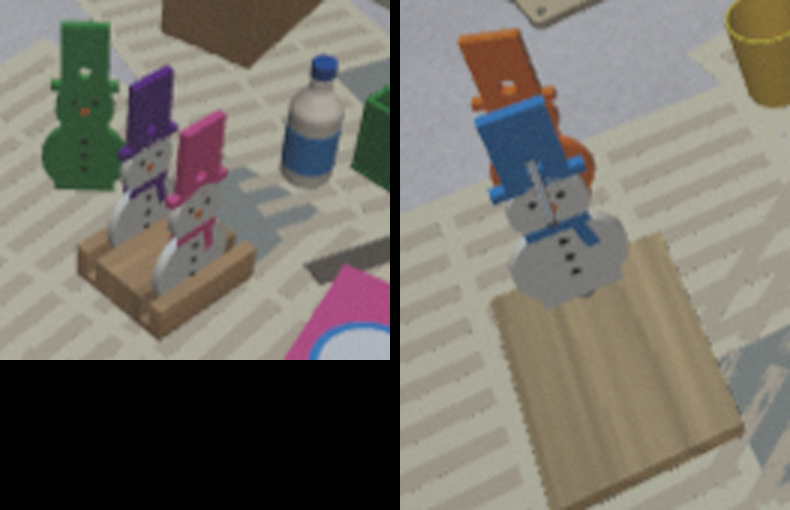

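View pics/c2.png

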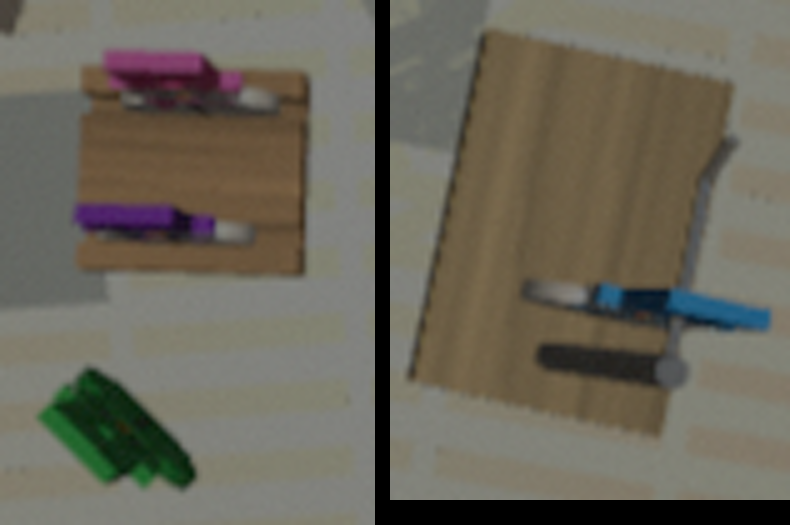

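The crop confirms it: purple is in the block's slot nearer the robot, both free faces visible; the bar points away from the robot with its upturned end at top-view ~(418,194). Next I'll measure.

```bash
cat > h.py <<'E'
import numpy as np,cv2,pickle
def cloud(f):
    K=f["intrinsics"];T=f["T"];z=f["range_z"].astype(float)
    v,u=np.mgrid[:420,:560]
    P=np.stack([(u-K[0,2])/K[0,0]*z,(v-K[1,2])/K[1,1]*z,z],-1)
    W=P@T[:3,:3].T+T[:3,3]; W[z<=0]=np.nan
    return W
def ray(f,u,v):
    K=f["intrinsics"];T=f["T"]
    d=T[:3,:3]@np.array([(u-K[0,2])/K[0,0],(v-K[1,2])/K[1,1],1.]); return T[:3,3],d/np.linalg.norm(d)
def onplane(f,u,v,z):
    o,d=ray(f,u,v); return o+d*(z-o[2])/d[2]
def proj(f,p):
    T=f["T"];c=T[:3,:3].T@(np.asarray(p,float)-T[:3,3]);q=f["intrinsics"]@c;return q[:2]/q[2]
def tri(fa,pa,fb,pb):
    o1,d1=ray(fa,*pa);o2,d2=ray(fb,*pb)
    A=np.stack([d1,-d2],1);s=np.linalg.lstsq(A,o2-o1,rcond=None)[0]
    a=o1+s[0]*d1;b=o2+s[1]*d2;return (a+b)/2,np.linalg.norm(a-b)
def hsv(f): return cv2.cvtColor(f["frame"],cv2.COLOR_BGR2HSV).astype(int)
E
python3 - <<'E'
from h import *
np.set_printoptions(precision=1,suppress=True)
d=pickle.load(open("f0.pkl","rb"))
for n in("scene","top"):
    f=d[n];W=cloud(f);H=hsv(f)
    cols={"purple":(125,150),"pink":(155,175),"blue":(95,115),"green":(50,80),"orange":(5,14)}
    roi={"scene":{"purple":(290,150,335,225),"pink":(320,170,350,240),"blue":(112,220,165,270),"green":(280,140,315,210),"orange":(105,200,160,265)},
     "top":{"purple":(185,190,240,208),"pink":(185,160,240,180),"blue":(370,212,430,236),"green":(180,225,220,255),"orange":(355,265,405,300)}}
    for k,(a,b) in cols.items():
        x0,y0,x1,y1=roi[n][k]
        m=np.zeros((420,560),bool);s=H[y0:y1,x0:x1];m[y0:y1,x0:x1]=(s[...,0]>=a)&(s[...,0]<=b)&(s[...,1]>110)
        P=W[m];P=P[~np.isnan(P[:,0])];P=P[P[:,2]>20]
        print(n,k,len(P),"min",np.percentile(P,2,0),"max",np.percentile(P,98,0))
        hi=P[P[:,2]>np.percentile(P[:,2],98)-10]; print("   top part mean",hi.mean(0),"min",hi.min(0),"max",hi.max(0))
    # fit plane for purple,pink,blue
        if n=="scene" and k!="orange":
            c=np.median(P,0);Q=P[np.linalg.norm(P-c,axis=1)<80];c=Q.mean(0);_,s,v=np.linalg.svd(Q-c);print("   normal",v[2],"sv",s/np.sqrt(len(Q)),"c",c)
f=d["top"];W=cloud(f)
# stand base
H=hsv(f)
for zr,roi,nm in(((10,26),(345,160,430,262),"base"),((30,45),(180,155,250,220),"rack")):
    x0,y0,x1,y1=roi;m=np.zeros((420,560),np.uint8)
    z=W[y0:y1,x0:x1,2];m[y0:y1,x0:x1]=((z>zr[0])&(z<zr[1]))
    pts=W[m>0][:,:2].astype(np.float32)
    print(nm,len(pts),np.median(W[m>0][:,2]),cv2.minAreaRect(pts),cv2.boxPoints(cv2.minAreaRect(pts)))
E
```

```text
scene purple 198 min [528.8 215.6  90.3] max [537.2 266.6 209.3]
   top part mean [533.8 242.7 206.9] min [527.9 221.9 200.1] max [537.1 262.2 210.1]
   normal [ 1. -0.  0.] sv [25.3 13.7  2.1] c [534.5 243.3 175.1]
scene pink 368 min [598.7 205.3  82.2] max [607.3 254.  209.4]
   top part mean [603.7 230.5 206. ] min [597.2 210.2 199.4] max [607.1 253.3 210.9]
   normal [ 1. -0.  0.] sv [22.7 14.5  2.1] c [604.5 229.  176.3]
scene blue 665 min [ 476.6 -254.7  137.9] max [ 489.7 -204.2  254.5]
   top part mean [ 483.4 -229.6  251.1] min [ 473.4 -250.   244.6] max [ 489.8 -208.1  255.7]
   normal [ 1.  -0.2  0. ] sv [23.1 14.1  2. ] c [ 484.2 -229.9  221.3]
scene green 64 min [407.8 241.5  38.3] max [450.4 284.7 199. ]
   top part mean [430.  262.8 197.3] min [416.5 247.1 194.6] max [441.6 277.4 199.7]
   normal [ 0.7 -0.7  0. ] sv [49.2 16.9  1.8] c [431.5 263.9 146.6]
scene orange 574 min [ 321.7 -226.7   39.2] max [ 355.8 -167.6  198.7]
   top part mean [ 337.1 -199.4  195.3] min [ 323.9 -218.8  188.8] max [ 349.7 -179.8  200. ]
top purple 122 min [525.5 219.1  38. ] max [545.2 267
[... 399 characters left out ...]
7]
top green 341 min [402.9 240.7  26.4] max [450.9 290.8 200.6]
   top part mean [426.8 266.1 197.9] min [412.  249.7 191.1] max [442.8 282.6 202.8]
top orange 57 min [ 341.7 -177.5   47.9] max [ 354.8 -158.8  190.7]
   top part mean [ 343.9 -175.4  188.6] min [ 341.5 -176.8  182.3] max [ 346.1 -174.3  196.5]
base 3234 17.49494220570591 ((519.5361328125, -231.54617309570312), (141.40298461914062, 200.56309509277344), 78.97920989990234) [[ 407.6 -281.8]
 [ 604.5 -320.1]
 [ 631.5 -181.3]
 [ 434.6 -143. ]]
rack 1238 38.48847160923424 ((564.95556640625, 245.46234130859375), (110.18155670166016, 121.1270523071289), 0.17390847206115723) [[509.7 305.9]
 [510.  184.7]
 [620.2 185.1]
 [619.9 306.2]]
```

```bash
cat >> h.py <<'E'
O=np.array([519.5,-231.5]);YAW=np.radians(-11.02)
ex=np.array([np.cos(YAW),np.sin(YAW),0]);ey=np.array([-np.sin(YAW),np.cos(YAW),0])
def S2W(p): return np.array([O[0],O[1],0])+p[0]*ex+p[1]*ey+np.array([0,0,p[2]])
def W2S(P): Q=np.asarray(P,float)-np.array([O[0],O[1],0]); return np.stack([Q@ex,Q@ey,Q[...,2]],-1)
E
python3 - <<'E'
from h import *
np.set_printoptions(precision=1,suppress=True)
d=pickle.load(open("f0.pkl","rb"))
for n in("scene","top"):
    f=d[n];W=cloud(f);S=W2S(W)
    m=(S[...,0]>-90)&(S[...,0]<50)&(abs(S[...,1])<25)&(S[...,2]>150)&(S[...,2]<260)
    H=hsv(f); vs,us=np.where(m&(H[...,1]<90))
    o=np.argsort(S[vs,us,0])
    print(n); 
    for i in o: print(us[i],vs[i],S[vs[i],us[i]],f["frame"][vs[i],us[i]])
    print("pred tip",proj(f,S2W((35,0,227))),"kink",proj(f,S2W((-25,0,205))),"post",proj(f,S2W((-70,0,213))),"turn",proj(f,S2W((20,0,205))))
E
```

```text
scene
116 233 [-43.4 -22.5 253.7] [168 144 123]
128 229 [-43.2   0.4 253.3] [123  97  92]
125 230 [-43.1  -5.4 253.6] [105  89  99]
137 226 [-42.9  17.8 253.2] [ 83  96 125]
136 226 [-42.9  16.1 254.1] [87 86 98]
119 232 [-42.7 -16.8 254.3] [107  98 114]
122 231 [-42.5 -11.1 254.3] [106  92  99]
147 247 [-42.   21.3 189.6] [125  95  93]
133 227 [-41.8  10.3 255.2] [104  88  98]
132 250 [-41.3  -7.8 197.3] [111 101  88]
150 254 [-40.2  21.9 168.7] [ 87  95 110]
149 253 [-39.8  20.8 172.9] [100 102 104]
151 255 [-38.4  23.1 166.6] [ 80  88 108]
140 257 [-37.4   1.4 173.8] [116 120 120]
147 253 [-37.1  17.1 177.8] [118 100  85]
148 253 [-37.   18.9 176.8] [120 116 112]
147 256 [-37.   14.9 169.6] [118 122 123]
137 265 [-36.9 -10.  154.8] [119 120 118]
127 261 [-36.6 -24.6 177.3] [135 133 129]
145 254 [-36.5  12.7 177.8] [114 107 103]
134 257 [-36.3  -9.2 181.2] [111 105  98]
131 259 [-36.2 -16.  178.9] [112  96  81]
144 254 [-36.2  10.9 179.1] [110  92  77]
147 260 [-36.1  12.1 159. ] [115 118 120]
133 253 [-36.1  -8.  193.4] [109  94  81]
139 258 [-36.1  -1.1 173.4] [117 122 120]
133 2
[... 21073 characters left out ...]
 196 [ 28.9   2.5 216. ] [53 66 75]
416 196 [ 29.    0.1 221.8] [66 71 74]
415 196 [ 29.3   0.4 216.3] [57 64 67]
417 196 [ 29.9  -3.  219.1] [82 88 89]
415 195 [ 31.    2.  219.8] [51 63 68]
416 195 [ 31.1   0.7 222.2] [62 67 71]
417 195 [ 31.3  -0.8 224.1] [68 75 77]
417 194 [ 33.4  -0.1 224.8] [61 67 70]
416 194 [ 33.4   0.9 221.5] [53 60 65]
418 194 [ 33.6  -1.6 226.7] [71 80 81]
416 193 [ 35.1   2.6 224.9] [49 60 67]
417 193 [ 35.1   1.5 228.1] [66 72 73]
418 193 [ 35.6  -0.8 227.7] [79 82 83]
419 193 [ 36.6  -4.1 224.5] [93 98 97]
417 192 [ 37.5   1.3 226.3] [81 91 93]
418 192 [ 37.7  -0.2 228.2] [94 96 95]
pred tip [417.5 193.2] kink [408.4 219.7] post [405.5 239.3] turn [412.5 200.4]
```

Emit:
play_rows(motion=[0.5,-0.5,4,0,0,-4,0.5,3,-3.5,8,0,0,-11,0.5,6.5,-7.5,8,0,0,-19,0.5,9.5,-11,8,0,0,-27,0.5,12.5,-14.5,8,0,0,-35,0.5,16,-18,8,0,0,-43,0.5,19,-21.5,8,0,0,-51,0.5,22.5,-25.5,8,0,0,-59,0.5,25.5,-29.5,8,0,0,-67,0.5,28.9,-33.2,8,0,0,-67.1,0.5])

```text
clock: 1.1
tool_pos: [530.7, 244.3, 302.6]
tool_rot: [0.709, 0.705, -0.0, -0.0]
wrist_force: [0.7, -0.4, -0.2]
gripper_width: 43.9
```

Emit:
play_rows(motion=[0,0,-3,0,0,0,0.5,0,0,-3,0,0,0,0.5])

```text
clock: 1.3
tool_pos: [529.1, 244.3, 269.0]
tool_rot: [0.708, 0.706, -0.003, -0.001]
wrist_force: [-0.8, 0.9, 0.0]
gripper_width: 43.3
```

```bash
python3 - <<'E'
from cell import status, eyes, robot
from h import *
s=status.state();print(s["clock"],s["tool_pos"],s["tool_rot"],s["wrist_force"],s["gripper_width"],s["joint_pos"])
d={n:eyes.grab_frame(n) for n in("scene","top")}
pickle.dump(d,open("f1.pkl","wb"))
a=cv2.resize(d["scene"]["frame"][60:260,240:400],(400,500));b=cv2.resize(d["top"]["frame"][140:260,150:250],(380,456))
im=np.zeros((500,800,3),np.uint8);im[:,:400]=a;im[:456,410:790]=b
cv2.imwrite("pics/f1.png",im)
E
```

```text
1.3 [529.10381021 244.33849778 268.96672464] [ 7.08049356e-01  7.06156684e-01 -2.90930421e-03 -6.19178164e-04] [-0.78892945  0.91436548  0.03531776] 43.30057099580772 [-0.78167723  0.22185154  0.32304566  1.51744029 -0.07006361  1.4197253
 -0.45773075]
```

View pics/f1.png

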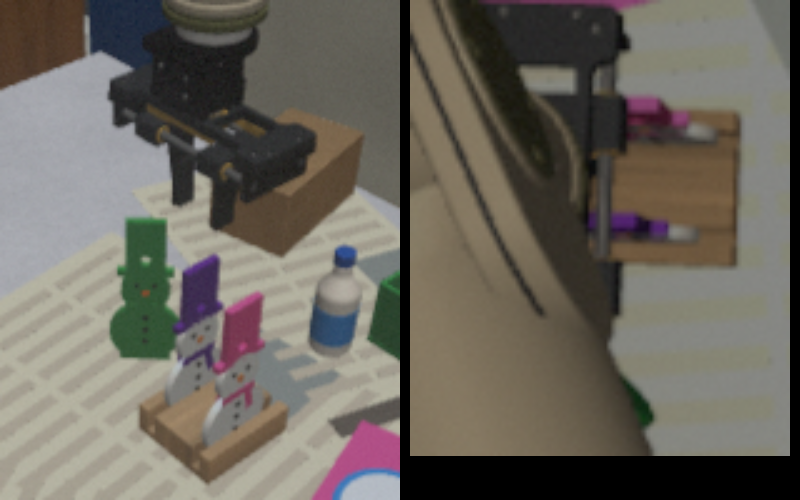

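```bash
python3 - <<'E'
from h import *
np.set_printoptions(precision=1,suppress=True)
d=pickle.load(open("f1.pkl","rb"))
f=d["scene"];W=cloud(f)
m=(W[...,2]>262)&(W[...,2]<290)&(abs(W[...,0]-532)<70)&(abs(W[...,1]-243)<60)
P=W[m];print(len(P),P.min(0),P.max(0))
for lo,hi in((480,532),(532,590)):
    Q=P[(P[:,0]>lo)&(P[:,0]<hi)];print(len(Q),np.percentile(Q,5,0),np.median(Q,0),np.percentile(Q,95,0))
x=np.sort(P[:,0]);print(x[::6]);print(np.sort(P[:,1])[::10])
from cell import status
print(status.state()["tool_pos"])
E
```

```text
128 [499.5 230.2 269.1] [562.1 254.9 289.9]
65 [501.1 231.7 270.4] [507.5 238.2 279.3] [509.4 251.3 287.9]
63 [553.7 231.2 270.8] [560.2 239.  279. ] [561.5 253.4 288. ]
[499.5 501.9 504.1 506.5 506.9 507.2 507.6 507.9 508.2 508.6 509.3 551.2
 556.4 558.7 559.7 559.9 560.2 560.4 560.6 560.8 561.3 561.8]
[230.2 231.8 232.8 233.7 234.6 235.8 238.2 240.6 242.7 245.2 246.8 249.6
 252.5]
[529.  247.2 272.4]
```

Emit:
play_rows(motion=[0,0,0,0,0,0,0.5,0,0,0,0,0,0,0.5])

```text
clock: 1.6
tool_pos: [529.8, 247.5, 273.7]
tool_rot: [0.706, 0.708, 0.001, 0.0]
wrist_force: [0.2, -0.4, 1.6]
gripper_width: 43.5
```

```bash
python3 - <<'E'
from cell import status, eyes
import numpy as np
np.set_printoptions(precision=4,suppress=True)
for i in range(4):
    s=status.state();print(s["clock"],s["tool_pos"],s["tool_rot"],s["wrist_force"]); 
    if i<2: eyes.grab_frame("top")
E
```

```text
1.6 [529.7526 247.5202 273.7345] [0.7064 0.7078 0.0008 0.    ] [ 0.1904 -0.403   1.5691]
1.65 [529.8167 247.3012 273.5825] [0.7066 0.7076 0.0007 0.0001] [-0.1813 -0.4259  0.127 ]
1.7 [529.8607 247.0118 273.3936] [0.7067 0.7075 0.0006 0.0001] [0.6696 0.1327 0.1087]
1.7 [529.8607 247.0118 273.3936] [0.7067 0.7075 0.0006 0.0001] [0.6696 0.1327 0.1087]
```

Emit:
play_rows(motion=[0,0,-3,0,0,0,0.5,0,0,-6,0,0,0,0.5,0,0,-8,0,0,0,0.5,0,0,-9.2,0,0,0,0.5,0,0,-9.2,0,0,0,0.5,0,0,-9.2,0,0,0,0.5])

```text
clock: 2.3
tool_pos: [530.4, 246.5, 181.6]
tool_rot: [0.707, 0.707, 0.001, 0.0]
wrist_force: [0.4, 0.6, 0.4]
gripper_width: 43.8
```

Emit:
play_rows(motion=[0,0,0,0,0,0,0.2,0,0,0,0,0,0,0,0,0,0,0,0,0,0,0,0,0,0,0,0,0,0,0,0,0,0,0,0,0,0,0,0,0,0,0])

```text
clock: 2.9
tool_pos: [530.1, 246.2, 180.7]
tool_rot: [0.707, 0.707, 0.0, 0.0]
wrist_force: [0.7, -0.2, 0.1]
gripper_width: 8.5
```

```bash
python3 - <<'E'
from cell import status, eyes, robot
from h import *
s=status.state();print(s["clock"],s["tool_pos"],s["tool_rot"],s["wrist_force"],s["gripper_width"])
d={n:eyes.grab_frame(n) for n in("scene",)}
pickle.dump(d,open("f2.pkl","wb"))
a=cv2.resize(d["scene"]["frame"][100:260,260:380],(600,800))[:600]
cv2.imwrite("pics/f2.png",a)
E
```

```text
2.9 [530.10588486 246.23801101 180.67468497] [7.07160969e-01 7.07052564e-01 1.63221699e-04 9.80275636e-05] [ 0.72732569 -0.23981348  0.11899024] 8.534475969072572
```

View pics/f2.png

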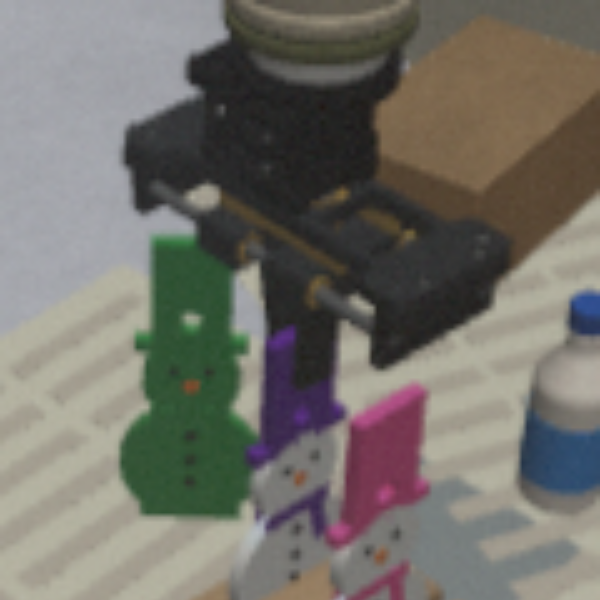

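Emit:
play_rows(motion=[0,0,1,0,0,0,0,0,0,3,0,0,0,0,0,0,6,0,0,0,0,0,0,9,0,0,0,0,0,0,12,0,0,0,0,0,0,12,0,0,0,0])

```text
clock: 3.55
tool_pos: [531.4, 246.8, 305.7]
tool_rot: [0.707, 0.707, 0.003, 0.001]
wrist_force: [-0.2, -0.2, -0.4]
gripper_width: 9.2
```

Emit:
play_rows(motion=[0,-4,0,0,0,0,0,0,-9,0,0,0,-3,0,0,-14,0,0,0,-5,0,1,-19,0,0,0,-7,0,2,-24,0,0,0,-9,0,4,-29,0,0,0,-11,0,6,-34,0,0,0,-11,0,8,-39,0,0,0,-11,0,9,-43,0,0,0,-11,0,10,-47,0,0,0,-11,0])

```text
clock: 4.55
tool_pos: [630.2, -225.7, 300.2]
tool_rot: [0.772, 0.636, -0.0, -0.0]
wrist_force: [-0.3, -0.7, -0.4]
gripper_width: 8.8
```

Emit:
play_rows(motion=[0,0,0,0,0,0,0,0,0,0,0,0,0,0,0,0,0,0,0,0,0])

```text
clock: 4.85
tool_pos: [630.2, -222.3, 300.4]
tool_rot: [0.771, 0.637, 0.0, -0.0]
wrist_force: [0.0, 1.6, 0.1]
gripper_width: 8.9
```

```bash
cat > look.py <<'E'
import sys
from cell import status, eyes, robot
from h import *
np.set_printoptions(precision=4,suppress=True)
i=sys.argv[1]
s=status.state();print(s["clock"],s["tool_pos"],s["tool_rot"],s["wrist_force"],s["gripper_width"],s["joint_pos"])
d={n:eyes.grab_frame(n) for n in("scene","top")}
d["s"]=s
pickle.dump(d,open(f"f{i}.pkl","wb"))
x,y,w,h=[int(q) for q in sys.argv[2:6]] if len(sys.argv)>2 else (90,130,160,160)
a=cv2.resize(d["scene"]["frame"][y:y+h,x:x+w],(480,480*h//w),interpolation=cv2.INTER_CUBIC)
b=cv2.resize(d["top"]["frame"][160:265,360:430],(310,465),interpolation=cv2.INTER_CUBIC)
H=max(a.shape[0],465)
im=np.zeros((H,800,3),np.uint8);im[:a.shape[0],:480]=a;im[:465,490:800]=b
cv2.imwrite(f"pics/l{i}.png",im[:600])
E
python3 look.py 3 90 160 150 150
```

```text
4.85 [ 630.1893 -222.3496  300.4401] [ 0.7712  0.6366  0.0003 -0.0004] [0.0431 1.616  0.1326] 8.949871287037169 [-0.15    0.4527  0.6335  1.2298 -0.2629  1.5399  0.2516]
```

View pics/l3.png

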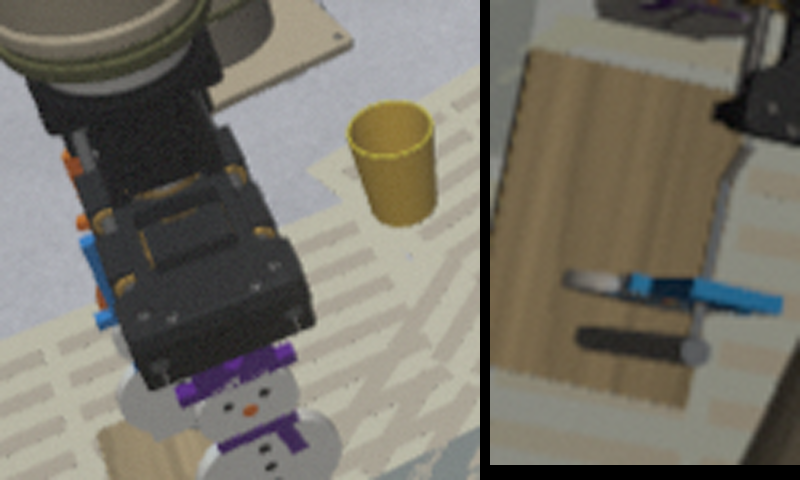

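Emit:
play_rows(motion=[-1,-0.5,0,-1.5,-7.7,0,0,-2,-1,0,-3,-15.4,0,0,-3,-1.5,-1,-4.5,-23,0,0,-4,-1.9,-2,-6,-30.7,0,0,-5.7,-1.9,-3,-7.2,-37.3,0,0,-5.7,-1.9,-3,-7.2,-37.3,0,0,-5.7,-1.9,-3,-7.2,-37.3,0,0,-5.7,-1.9,-3,-7.2,-37.3,0,0])

```text
clock: 5.75
tool_pos: [574.6, -242.4, 273.0]
tool_rot: [0.729, 0.602, 0.208, 0.252]
wrist_force: [0.3, 0.7, -0.5]
gripper_width: 9.0
```

```bash
python3 look.py 4 90 190 120 120
```

```text
5.75 [ 574.631  -242.4282  272.9623] [0.7289 0.6016 0.2083 0.2518] [ 0.3451  0.6536 -0.5279] 8.996781340302546 [-0.2896 -0.2024  0.6227  2.0389  0.0182  0.6091  0.1614]
```

View pics/l4.png

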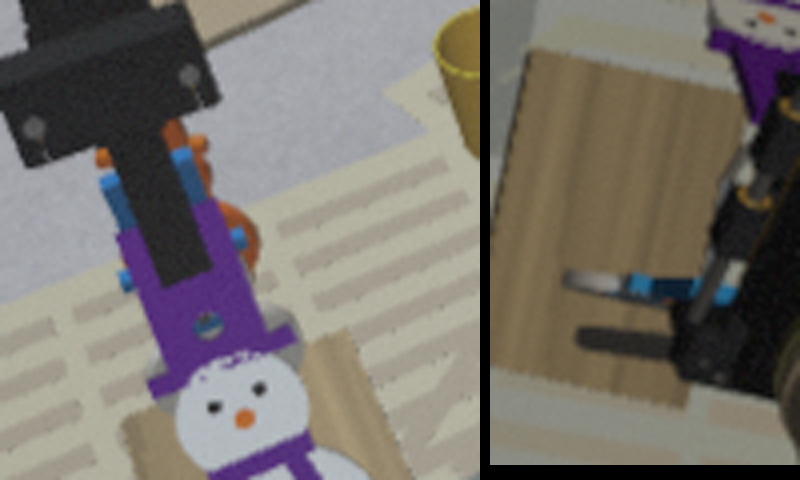

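```bash
cat > hole.py <<'E'
import sys
from h import *
np.set_printoptions(precision=2,suppress=True)
d=pickle.load(open(f"f{sys.argv[1]}.pkl","rb"));f=d["scene"];s=d["s"]
u0,v0=float(sys.argv[2]),float(sys.argv[3])
W=cloud(f);H=hsv(f)
m=(H[...,0]>125)&(H[...,0]<150)&(H[...,1]>110)
v,u=np.mgrid[:420,:560];m&=(abs(u-u0)<25)&(abs(v-v0)<22)
m=m.astype(np.uint8)
# hole: non-purple blob within
n,l,st,c=cv2.connectedComponentsWithStats(1-m[int(v0)-25:int(v0)+25,int(u0)-25:int(u0)+25],connectivity=4)
k=l[25,25];print("blob",st[k],c[k]+[int(u0)-25,int(v0)-25])
hc=c[k]+[int(u0)-25,int(v0)-25] if k and st[k][4]<60 else np.array([u0,v0])
P=W[cv2.erode(m,np.ones((3,3)))>0];P=P[~np.isnan(P[:,0])]
cc=np.median(P,0);P=P[np.linalg.norm(P-cc,axis=1)<50];cc=P.mean(0);N=np.linalg.svd(P-cc)[2][2]
if N[0]<0:N=-N
r=(P-cc)@N;P=P[abs(r)<2.5];cc=P.mean(0);N=np.linalg.svd(P-cc)[2][2];N*=np.sign(N[0])
o,dd=ray(f,*hc);p=o+dd*((cc-o)@N)/(dd@N);hcen=p-4.5*N
print("n",len(P),"normal stand",W2S(N+np.array([O[0],O[1],0])),"lean deg",np.degrees(np.arctan2(N[2],N@ex)))
print("hole face",W2S(p),"hole centre stand(scene)",W2S(hcen))
from scipy.spatial.transform import Rotation as R
q=R.from_quat(s["tool_rot"]).as_matrix();print("tool z",q[:,2],"tool y",q[:,1]);
pr=s["tool_pos"]+24.7*q[:,2];print("predicted hole stand(robot)",W2S(pr),"diff scene-robot",W2S(hcen)-W2S(pr))
E
python3 hole.py 4 142 271
```

```text
blob [21 22  8  7 44] [141.64 270.95]
n 453 normal stand [ 0.79 -0.    0.62] lean deg 38.08019406538442
hole face [ 76.2   -1.47 256.92] hole centre stand(scene) [ 72.66  -1.46 254.15]
tool z [ 0.61 -0.12 -0.79] tool y [ 0.77 -0.15  0.62]
predicted hole stand(robot) [ 71.46  -0.15 253.54] diff scene-robot [ 1.2  -1.32  0.61]
```

```bash
cat > path.py <<'E'
import numpy as np
b=-0.02
def bend(p):
    p=np.array(p,float)-[-25,205];c,s=np.cos(b),np.sin(b)
    return np.array([c*p[0]-s*p[1],s*p[0]+c*p[1]])+[-25,205]
K=[np.array([-70.,205]),np.array([-25.,205]),bend((20,205)),bend((35,227))]
print(K)
A=np.vstack([np.linspace(K[i],K[i+1],120) for i in range(3)])
def clr(x,z,lean):
    t=np.radians(lean);n=np.array([np.cos(t),np.sin(t)]);up=np.array([-np.sin(t),np.cos(t)])
    q=A-[x,z];a=q@n;h=q@up
    dn=np.maximum(abs(a)-4.5,0)
    du=np.where(h>6.5,0,6.5-h);dl=np.where(h<-6.5,0,h+6.5)
    # blocks bounded: up h in(6.5,52), low (-146,-6.5)
    u=np.hypot(dn,np.maximum(6.5-h,np.maximum(0,h-52)).clip(0)); l=np.hypot(dn,np.maximum(h+6.5,0))
    return u.min()-3,l.min()-3
for x in [45,42,40,38,36,34,32,30,28,26,24,22,20,18,16,14,12,10,8,5,0,-5]:
    best=max(((min(clr(x,z,L)),z,L) for z in np.arange(192,245,.25) for L in range(0,46,1)),key=lambda r:(round(min(r[0],2.2),2),-abs(r[2]-20 if x<20 else r[2]-36)))
    print(x,best)
E
python3 path.py
```

```text
[array([-70., 205.]), array([-25., 205.]), array([ 19.9910003, 204.10006  ]), array([ 35.42797107, 225.79568015])]
45 (np.float64(2.260019873622089), np.float64(228.0), 36)
42 (np.float64(2.3917173372658977), np.float64(228.5), 36)
40 (np.float64(2.195327632229403), np.float64(227.5), 36)
38 (np.float64(2.355751808383423), np.float64(226.25), 36)
36 (np.float64(2.317796821405948), np.float64(224.75), 36)
34 (np.float64(2.3388705040128865), np.float64(244.5), 36)
32 (np.float64(2.2505732783243637), np.float64(221.0), 41)
30 (np.float64(2.2149274698204833), np.float64(218.25), 41)
28 (np.float64(2.2018177027364985), np.float64(215.25), 41)
26 (np.float64(2.2378140483481808), np.float64(212.5), 41)
24 (np.float64(2.2547377268294104), np.float64(209.75), 41)
22 (np.float64(2.243257634549707), np.float64(207.25), 39)
20 (np.float64(1.885627451712402), np.float64(205.75), 30)
18 (np.float64(1.9463229348041882), np.float64(205.0), 21)
16 (np.float64(2.217270706151229), np.float64(204.25), 13)
14 (np.float64(2.277781738358782), np.float64(204.25), 12)
12 (np.float64(2.2981377644334033), np.float64(204.25), 12)
10 (np.float64(2.2564070114112775), np.float64(204.25), 12)
8 (np.float64(2.216920456402897), np.float64(204.25), 12)
5 (np.float64(2.20650385585329), np.float64(204.5), 12)
0 (np.float64(2.203318672307681), np.float64(204.5), 13)
-5 (np.float64(2.2085693782521894), np.float64(204.5), 12)
```

Emit:
play_rows(motion=[-0.8,0.07,-0.6,0,0,0,0,-1.6,0.14,-1.2,0,0,0,0,-2.4,0.21,-1.8,0,0,0,0,-2.4,0.21,-1.8,0,0,0,0,-2.4,0.21,-1.8,0,0,0,0,-2.4,0.21,-1.8,0,0,0,0,-2.4,0.21,-1.8,0,0,0,0])

```text
clock: 6.55
tool_pos: [549.3, -240.7, 252.9]
tool_rot: [0.73, 0.601, 0.208, 0.251]
wrist_force: [-0.0, 0.0, -1.8]
gripper_width: 8.5
```

```bash
python3 look.py 5 110 230 60 60; python3 hole.py 5 138 271
```

```text
6.55 [ 549.2953 -240.6836  252.9361] [0.7295 0.6014 0.2075 0.2511] [-0.0337  0.0137 -1.7661] 8.458459556951649 [-0.2651 -0.2504  0.6068  2.1125  0.0521  0.5801  0.1494]
blob [23 20  8  7 42] [139.29 268.88]
n 409 normal stand [0.78 0.01 0.62] lean deg 38.353607661565505
hole face [ 51.08  -4.83 236.79] hole centre stand(scene) [ 47.55  -4.89 234.  ]
tool z [ 0.6  -0.12 -0.79] tool y [ 0.77 -0.15  0.62]
predicted hole stand(robot) [ 46.22  -3.29 233.48] diff scene-robot [ 1.33 -1.59  0.52]
```

View pics/l5.png

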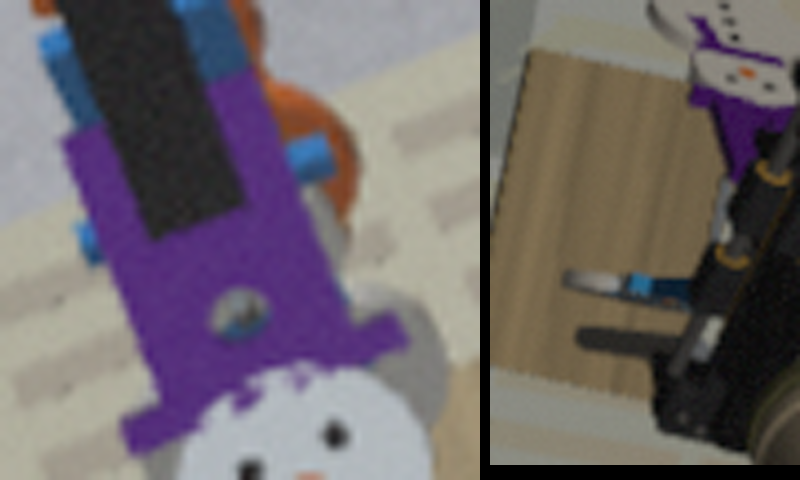

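```bash
cat > st.py <<'E'
from cell import status
from h import *
from scipy.spatial.transform import Rotation as R
np.set_printoptions(precision=2,suppress=True)
s=status.state();q=R.from_quat(s["tool_rot"]).as_matrix();z=q[:,2]
hp=W2S(s["tool_pos"]+24.7*z)
print(s["clock"],"tcp",s["tool_pos"],"lean",np.degrees(np.arctan2(z@ex,-z[2])),"roll",np.degrees(z@ey),"hole bar frame",hp-np.array([1.3,-2.5,-.6]),"F",s["wrist_force"],s["gripper_width"])
E
python3 st.py
```

```text
6.65 tcp [ 549.2  -240.65  252.77] lean 38.00608981411322 roll 0.057751057538256524 hole bar frame [ 44.81  -0.78 233.91] F [-0.42  0.11 -1.04] 8.711790678485396
```

Emit:
play_rows(motion=[-0.3,0.1,-0.35,0,0,0,0,-0.65,0.21,-0.74,0,0,0,0,-0.65,0.21,-0.74,0,0,0,0,-0.65,0.21,-0.74,0,0,0,0,-0.65,0.21,-0.74,0,0,0,0])

```text
clock: 7.15
tool_pos: [542.6, -238.6, 245.3]
tool_rot: [0.73, 0.601, 0.207, 0.251]
wrist_force: [-0.4, -0.3, -0.3]
gripper_width: 8.7
```

```bash
python3 look.py 6 110 230 60 60; python3 hole.py 6 138 269; python3 st.py; cat >> path.py <<'E'
print()
for x in (38,36,34,32,30,28,26,24,22):
  print(x,max((round(min(clr(x,z,38)),2),z) for z in np.arange(195,232,.25)))
E
python3 path.py|tail -9
```

```text
7.15 [ 542.5667 -238.62    245.344 ] [0.7296 0.6013 0.2075 0.251 ] [-0.4242 -0.3227 -0.2771] 8.653095816064624 [-0.2581 -0.2619  0.6005  2.1368  0.0613  0.5667  0.1436]
blob [23 22  8  6 40] [139.82 268.57]
n 408 normal stand [0.79 0.01 0.62] lean deg 38.063483006780864
hole face [ 43.94  -4.09 229.27] hole centre stand(scene) [ 40.4   -4.12 226.5 ]
tool z [ 0.6  -0.12 -0.79] tool y [ 0.77 -0.15  0.62]
predicted hole stand(robot) [ 39.21  -2.55 225.88] diff scene-robot [ 1.19 -1.56  0.61]
7.25 tcp [ 542.6  -238.6   245.33] lean 38.00584052108838 roll 0.05764401030430449 hole bar frame [ 37.94  -0.02 226.47] F [-0.84 -0.75 -0.93] 8.792777984714645
38 (np.float64(3.06), np.float64(227.5))
36 (np.float64(2.72), np.float64(225.25))
34 (np.float64(2.26), np.float64(223.25))
32 (np.float64(1.93), np.float64(221.0))
30 (np.float64(1.9), np.float64(218.25))
28 (np.float64(1.89), np.float64(215.25))
26 (np.float64(1.92), np.float64(212.5))
24 (np.float64(1.94), np.float64(209.75))
22 (np.float64(2.14), np.float64(207.25))
```

View pics/l6.png

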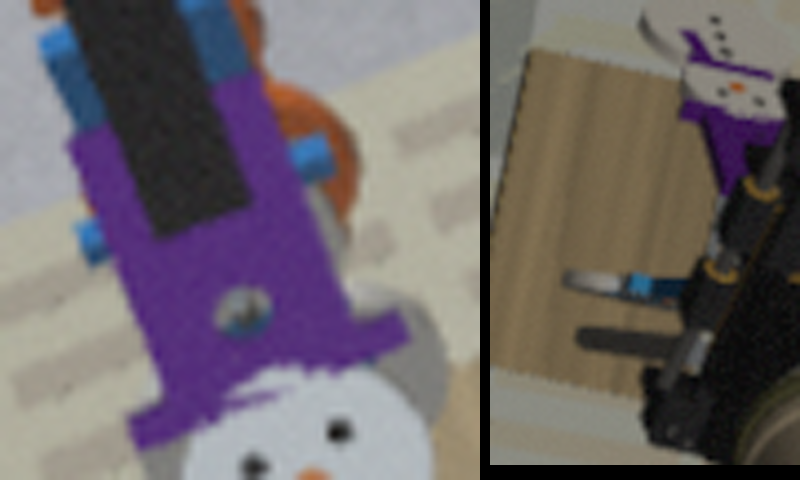

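```bash
python3 - <<'E'
from h import *
np.set_printoptions(precision=0,suppress=True,linewidth=160)
ims=[]
for i in(0,5,6):
    d=pickle.load(open(f"f{i}.pkl","rb"))["scene"]
    ims.append(cv2.resize(d["frame"][259:279,130:150],(260,260),interpolation=cv2.INTER_NEAREST))
    if i: S=W2S(cloud(d));print(S[264:274,135:145,0])
    else: S=W2S(cloud(d));print(S[264:274,135:145,0])
cv2.imwrite("pics/z6.png",np.hstack(ims))
E
```

```text
[[-32. -34. -35.  11.  11.  12. -34. -33. -32. -35.]
 [-36. -32. -37.  13.  14.  15. -35. -34. -36. -34.]
 [-34. -33. -34.  15.  16.  36.  16. -33. -35. -35.]
 [-34. -34. -32.  36.  39.  40.  39. -34. -35. -35.]
 [-33. -33. -34.  38.  41.  41.  39. -34. -35. -33.]
 [-34. -35. -33. -34.  42.  42.  36.  23. -34. -34.]
 [-35. -35. -35. -35. -36.  29.  26. -34. -34. -34.]
 [-35. -35. -34. -33. -34. -35. -33. -35. -36. -35.]
 [-32. -33. -34. -35. -34. -34. -35. -34. -32. -34.]
 [-34. -34. -34. -31. -36. -34. -34. -37. -35. -36.]]
[[ 45.  45.  44.  46.  46.  45.  46.  49.  46.  47.]
 [ 45.  45.  47.  47.  47.  48.  48.  nan  48.  49.]
 [ 47.  47.  47.  13.  15.  37.  18. -34.  50.  50.]
 [ 47.  47. -35.  37.  37.  38.  40. -34.  51.  50.]
 [ 48.  48. -35.  40.  40.  41.  40. -34. -34.  53.]
 [ 47. -34. -33. -34.  42.  39.  35.  27. -34.  52.]
 [ 50.  51. -35. -36. -32.  27.  28. -34.  52.  54.]
 [ 51.  52.  48. -34. -33. -32. -34.  52.  56.  54.]
 [ 52.  53.  54.  53.  52.  52.  53.  54.  55.  57.]
 [ 55.  56.  56.  56.  57.  56.  57.  57.  56.  57.]]
[[ 37.  36.  36.  38.  39.  nan  38.  41.  39.  42.]
 [ 38.  38.  38.  40.  39.  40.  40.  41.  40.  42.]
 [ 38.  41.  39.  14.  17.  37.  18. -34.  42.  43.]
 [ 41.  39.  42.  36.  40.  40.  38. -36. -33.  44.]
 [ 42.  41. -33.  40.  40.  41.  41. -36. -35.  45.]
 [ 42.  44. -34. -33.  40.  42.  35.  25. -35.  45.]
 [ 43.  44.  41. -37. -34.  28.  27. -33.  42.  47.]
 [ 44.  45.  44.  42. -36. -33. -35.  45.  47.  48.]
 [ 45.  47.  45.  47.  47.  47.  48.  48.  49.  50.]
 [ 47.  47.  48.  48.  48.  48.  50.  51.  50.  51.]]
```

View pics/z6.png

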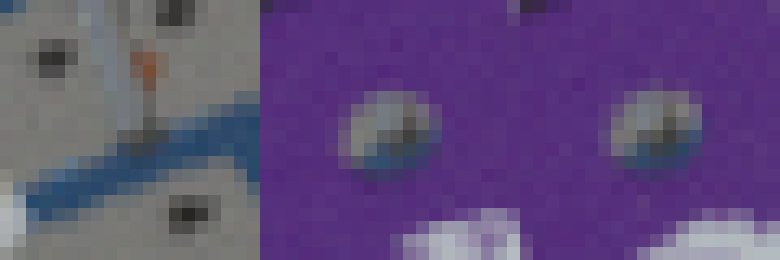

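Emit:
play_rows(motion=[-0.2,0.04,-0.16,0,0,0,0,-0.39,0.08,-0.33,0,0,0,0,-0.59,0.12,-0.58,0,0,0,0,-0.79,0.15,-0.83,0,0,0,0,-0.98,0.19,-1.12,0,0,0,0,-1.18,0.23,-1.4,0,0,0,0,-1.18,0.23,-1.4,0,0,0,0,-1.18,0.23,-1.4,0,0,0,0])

```text
clock: 8.05
tool_pos: [530.7, -236.3, 231.2]
tool_rot: [0.73, 0.601, 0.207, 0.251]
wrist_force: [-0.4, -0.5, -1.0]
gripper_width: 8.9
```

```bash
python3 look.py 7 110 230 60 60; python3 hole.py 7 140 269; python3 st.py
```

```text
8.05 [ 530.7025 -236.2696  231.211 ] [0.7296 0.6014 0.2074 0.2509] [-0.3859 -0.5335 -1.0371] 8.874991046864723 [-0.2473 -0.2799  0.5956  2.1791  0.0732  0.5411  0.1408]
blob [22 22  7  7 37] [140.14 268.7 ]
n 379 normal stand [ 0.79 -0.01  0.61] lean deg 37.607486096448206
hole face [ 31.71  -4.21 215.32] hole centre stand(scene) [ 28.15  -4.17 212.58]
tool z [ 0.6  -0.12 -0.79] tool y [ 0.77 -0.15  0.62]
predicted hole stand(robot) [ 27.11  -2.51 211.75] diff scene-robot [ 1.03 -1.66  0.83]
8.15 tcp [ 530.85 -236.29  231.39] lean 38.01196087188988 roll 0.058888396107323236 hole bar frame [ 25.96  -0.01 212.53] F [ 0.08 -0.91  0.43] 8.859965926890519
```

View pics/l7.png

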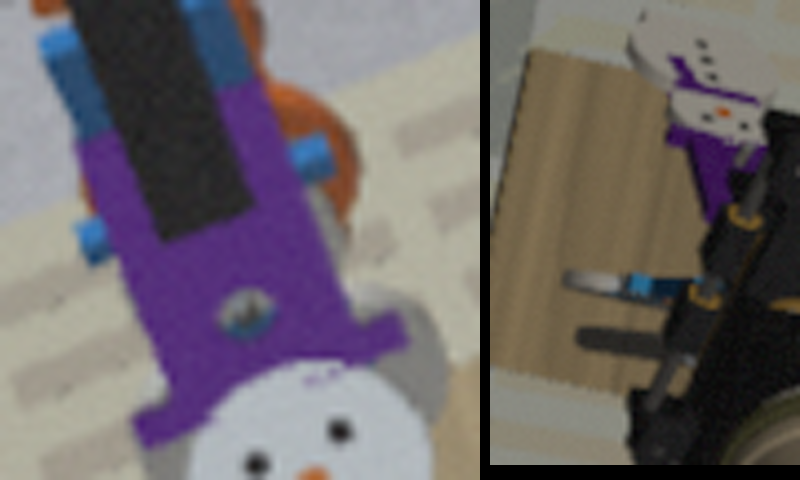

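Emit:
play_rows(motion=[-0.1,0.02,-0.14,0,0,0,0,-0.2,0.04,-0.28,0,0,0,0,-0.28,0.05,-0.38,0.1,0.5,0,0,-0.36,0.07,-0.48,0.2,1,0,0,-0.35,0.07,-0.5,0.8,3.9,0,0,-0.33,0.06,-0.49,1.1,5.9,0,0,-0.31,0.06,-0.48,1.5,7.9,0,0,-0.31,0.06,-0.48,1.5,7.9,0,0,-0.31,0.06,-0.48,1.5,7.9,0,0])

```text
clock: 9.05
tool_pos: [527.7, -235.7, 226.2]
tool_rot: [0.745, 0.615, 0.164, 0.2]
wrist_force: [0.1, -0.3, -0.9]
gripper_width: 8.7
```

```bash
python3 look.py 8 90 200 100 100; python3 hole.py 8 140 268; python3 st.py
```

```text
9.05 [ 527.6569 -235.6855  226.2099] [0.7453 0.6145 0.1645 0.1995] [ 0.1208 -0.3369 -0.9099] 8.678812191999075 [-0.2713 -0.196   0.6186  2.0758  0.0391  0.7094  0.1534]
blob [22 23  8  6 37] [140.43 268.62]
n 363 normal stand [ 0.86 -0.01  0.5 ] lean deg 30.19096501789051
hole face [ 25.74  -3.92 208.73] hole centre stand(scene) [ 21.85  -3.89 206.46]
tool z [ 0.49 -0.1  -0.87] tool y [ 0.85 -0.17  0.5 ]
predicted hole stand(robot) [ 21.15  -2.54 204.81] diff scene-robot [ 0.7  -1.34  1.65]
9.15 tcp [ 527.28 -235.64  226.04] lean 29.96213741331419 roll 0.031023673985516698 hole bar frame [ 19.46  -0.07 205.25] F [ 1.18 -0.54 -0.88] 8.596784387931145
```

View pics/l8.png

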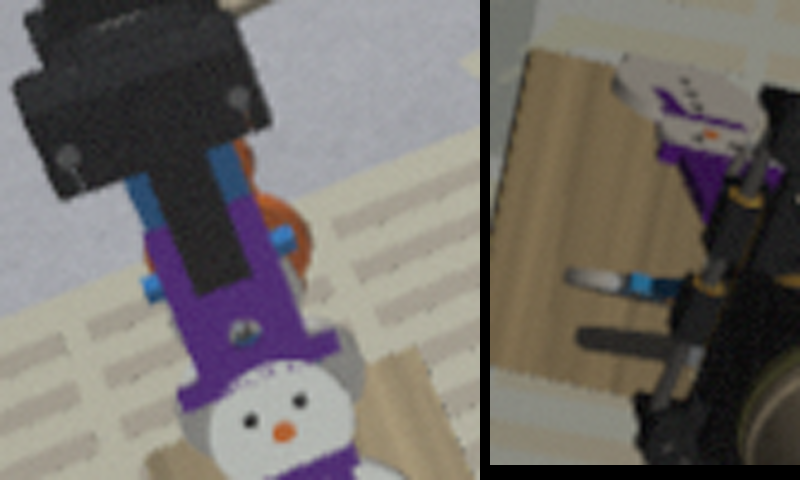

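Emit:
play_rows(motion=[0.03,0,0.06,0.4,2.2,0,0,0.07,-0.01,0.09,0.9,4.4,0,0,0.11,-0.02,0.11,1.3,6.6,0,0,0.15,-0.03,0.13,1.7,8.8,0,0,0.19,-0.04,0.14,2.4,12.3,0,0,0.23,-0.05,0.15,3.1,15.7,0,0,0.15,-0.03,0.16,3.2,16.2,0,0,0.03,0,0.17,3.3,17,0,0,-0.08,0.02,0.17,3.4,17.7,0,0,-0.08,0.02,0.17,3.4,17.7,0,0])

```text
clock: 10.15
tool_pos: [526.5, -235.5, 228.1]
tool_rot: [0.767, 0.633, 0.066, 0.08]
wrist_force: [0.7, -0.6, -0.7]
gripper_width: 8.7
```

```bash
python3 look.py 9 90 200 100 100;  python3 st.py
```

```text
10.15 [ 526.4698 -235.4666  228.0577] [0.7675 0.6326 0.0661 0.0803] [ 0.746  -0.6435 -0.7248] 8.678663650755363 [-0.2863  0.0585  0.6825  1.8038 -0.0878  1.0893  0.2323]
10.25 tcp [ 526.55 -235.51  228.11] lean 11.968151884456004 roll 0.0031895326344053747 hole bar frame [ 11.5   -0.09 204.55] F [ 0.28  0.2  -1.44] 8.573068745803088
```

View pics/l9.png

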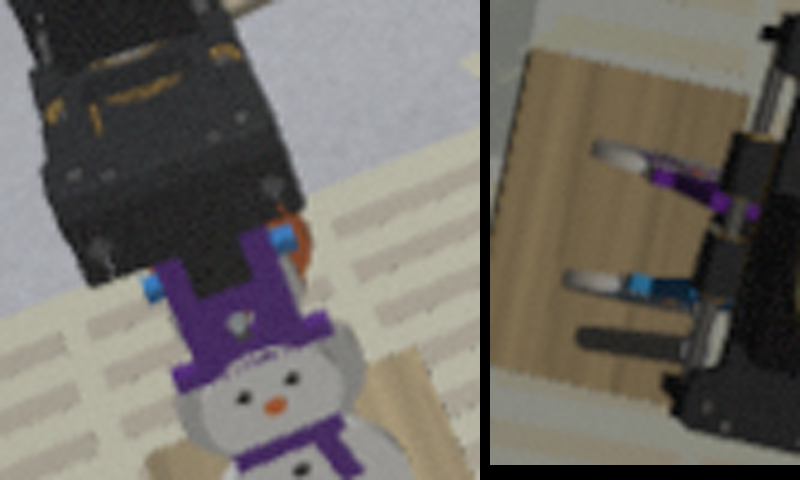

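Emit:
play_rows(motion=[-0.15,0.03,0,0,0,0,0,-0.3,0.06,0,0,0,0,0,-0.42,0.08,0,0.4,2,0,0,-0.54,0.1,0.02,0.9,4.5,0,0,-0.62,0.12,0.03,1.4,7,0,0,-0.7,0.14,0.03,1.9,9.5,0,0,-0.73,0.14,0.03,2.3,11.8,0,0,-0.73,0.14,0.03,2.3,11.8,0,0,-0.73,0.14,0.03,2.3,11.8,0,0])

```text
clock: 11.15
tool_pos: [519.4, -234.3, 228.2]
tool_rot: [0.772, 0.636, -0.001, -0.0]
wrist_force: [1.0, -0.6, -0.9]
gripper_width: 8.6
```

```bash
python3 look.py 10 90 200 100 100;  python3 st.py
```

```text
11.15 [ 519.423  -234.3125  228.1726] [ 0.7717  0.636  -0.0005 -0.0001] [ 1.036  -0.5855 -0.9351] 8.64933248405057 [-0.2457  0.2348  0.6957  1.6351 -0.1533  1.3284  0.2814]
11.25 tcp [ 519.2  -234.21  228.45] lean -0.031099831961999908 roll -0.0004015403879132732 hole bar frame [ -1.08  -0.22 204.35] F [-0.55  0.33 -0.32] 8.262953626212502
```

View pics/l10.png

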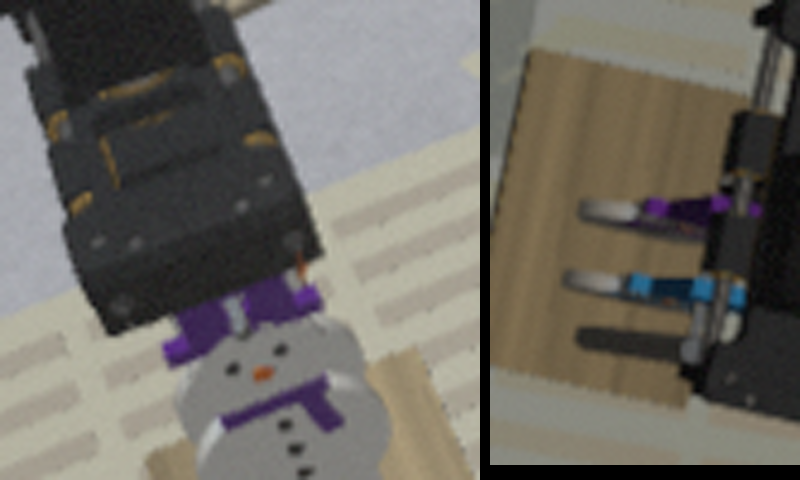

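Emit:
play_rows(motion=[0,0,-0.1,0,0,0,0,0,0,-0.2,0,0,0,0,0,0,-0.27,0,0,0,0,0,0,-0.27,0,0,0,0,0,0,-0.27,0,0,0,0])

```text
clock: 11.75
tool_pos: [519.5, -234.0, 225.7]
tool_rot: [0.772, 0.636, -0.001, -0.001]
wrist_force: [0.4, -0.8, -0.3]
gripper_width: 8.9
```

```bash
python3 st.py
```

```text
11.75 tcp [ 519.48 -234.02  225.65] lean -0.09212389747597174 roll -0.011268277938643751 hole bar frame [ -0.88   0.01 201.55] F [ 0.39 -0.8  -0.33] 8.942132827535902
```

Emit:
play_rows(motion=[0,0,0,0,0,0,0.13,0,0,0,0,0,0,0.17,0,0,0,0,0,0,0.22,0,0,0,0,0,0,0.22,0,0,0,0,0,0,0.22,0,0,0,0,0,0,0.22])

```text
clock: 12.35
tool_pos: [519.5, -234.1, 225.7]
tool_rot: [0.772, 0.636, -0.001, -0.001]
wrist_force: [-0.3, -0.2, -0.2]
gripper_width: 18.7
```

```bash
python3 look.py 11 90 200 100 100;  python3 st.py
```

```text
12.35 [ 519.4792 -234.0668  225.6814] [ 0.7716  0.6362 -0.0006 -0.0006] [-0.3446 -0.1922 -0.1947] 18.734756314576792 [-0.2451  0.2372  0.6952  1.638  -0.1552  1.3244  0.2828]
12.45 tcp [ 519.5  -234.09  225.68] lean -0.0897437794108121 roll -0.015346072527156664 hole bar frame [ -0.84  -0.05 201.58] F [ 0.24 -0.12  0.62] 19.214170704006825
```

View pics/l11.png

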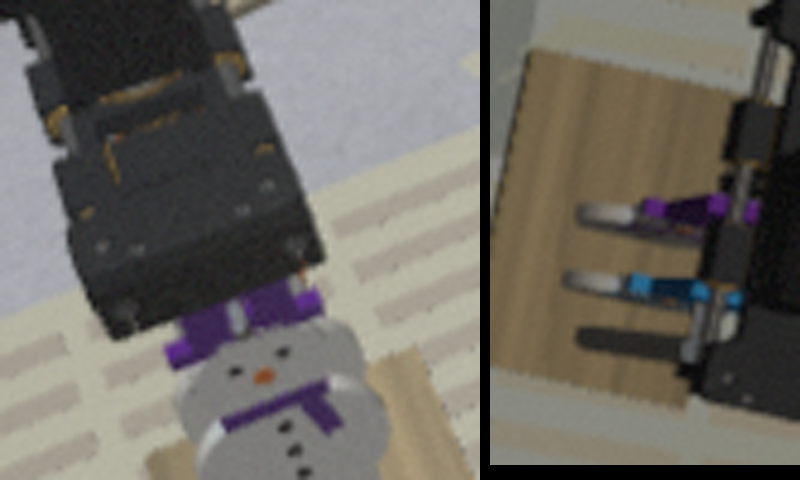

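Emit:
play_rows(motion=[0,0,0.6,0,0,0,0.22,0,0,1.4,0,0,0,0.22,0,0,2.4,0,0,0,0.22,0,0,3.6,0,0,0,0.22,0,0,5,0,0,0,0.22,0,0,8,0,0,0,0.22,0,0,12,0,0,0,0.22,0,0,16,0,0,0,0.22,0,0,20,0,0,0,0.22])

```text
clock: 13.35
tool_pos: [519.0, -234.0, 428.5]
tool_rot: [0.772, 0.636, -0.0, -0.0]
wrist_force: [1.4, -1.3, -0.6]
gripper_width: 19.3
```

Emit:
play_rows(motion=[-2,4,0,0,0,0,0.22,-4,9,0,0,0,0,0.22,-6,14,0,0,0,0,0.22,-7,19,0,0,0,0,0.22,-7,24,0,0,0,0,0.22,-7,28,0,0,0,0,0.22,-7,28,0,0,0,0,0.22,-7,28,0,0,0,0,0.22,-7,28,0,0,0,0,0.22,-7,28,0,0,0,0,0.22])

```text
clock: 14.35
tool_pos: [449.6, 44.5, 426.2]
tool_rot: [0.772, 0.635, -0.0, -0.0]
wrist_force: [-0.6, -0.5, -0.6]
gripper_width: 19.4
```

```bash
python3 look.py 12 90 200 140 170; python3 - <<'E'
from h import *
np.set_printoptions(precision=1,suppress=True)
d=pickle.load(open("f12.pkl","rb"));cv2.imwrite("pics/full12.png",d["scene"]["frame"]);cv2.imwrite("pics/top12.png",d["top"]["frame"])
f=d["top"];W=cloud(f)
z=W[...,2];m=np.zeros((420,560),bool);m[160:262,345:430]=((z>10)&(z<26))[160:262,345:430]
print("base",cv2.minAreaRect(W[m][:,:2].astype(np.float32)))
for n in("scene","top"):
    f=d[n];S=W2S(cloud(f));H=hsv(f)
    for k,(a,b) in {"purple":(125,150),"blue":(95,115)}.items():
        m=(H[...,0]>=a)&(H[...,0]<=b)&(H[...,1]>110)&(abs(S[...,0])<60)&(abs(S[...,1])<60)&(S[...,2]>120)
        P=S[m];c=P.mean(0);N=np.linalg.svd(P-c)[2][2];print(n,k,len(P),np.median(P,0),P.min(0),P.max(0),"normal",N)
E
```

```text
14.35 [449.6374  44.4669 426.1563] [ 0.7724  0.6351 -0.0003 -0.0005] [-0.597  -0.5424 -0.5984] 19.369772590587036 [-0.6227 -0.1079  0.3822  1.5176  0.0401  1.7249 -0.4308]
base ((519.5048828125, -231.62820434570312), (141.45828247070312, 199.80276489257812), 78.67718505859375)
scene purple 676 [  6.4  -4.2 221.7] [-34.6 -34.6 120.9] [ 10.1  25.9 255.9] normal [ 1.  0. -0.]
scene blue 363 [-34.8  -5.2 239.5] [-42.7 -35.7 182.1] [  7.7  26.1 255.7] normal [ 1. -0.  0.]
top purple 178 [ -0.7   8.1 248.7] [ -4.8 -29.1 184.3] [ 11.5  31.3 256. ] normal [-1.  0.  0.]
top blue 156 [-41.1  11.9 251.2] [-45.5 -22.7 185.7] [-32.1  31.8 255.5] normal [-1. -0. -0.]
```

View pics/l12.png

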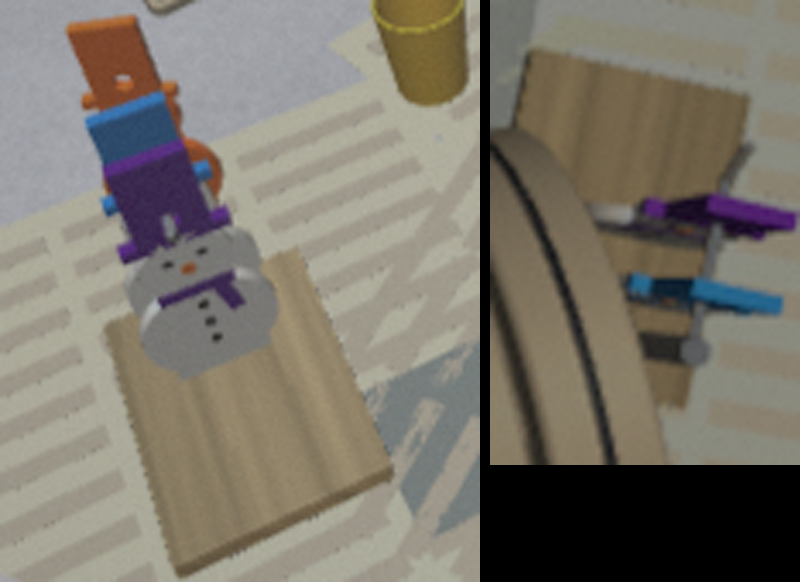

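View pics/full12.png

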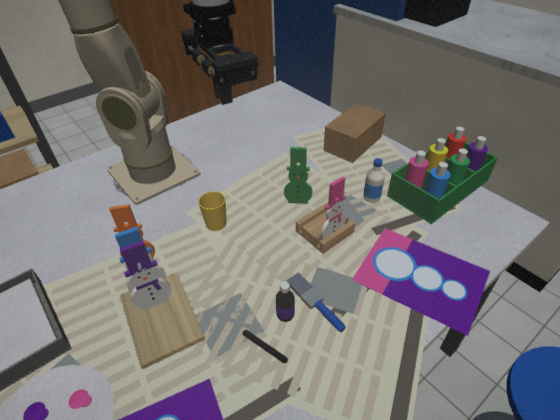

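View pics/top12.png

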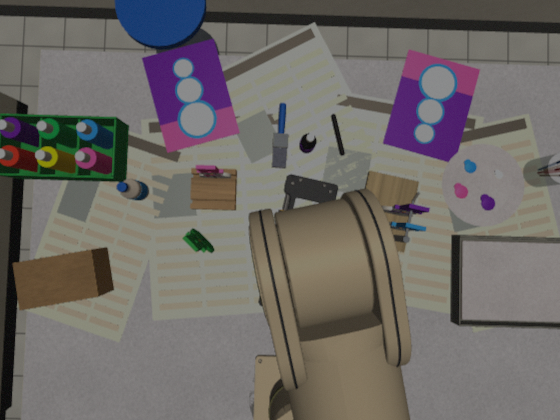

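The scene shows purple hanging upright at (145,262) in front of blue (130,240). The bar comes through its hole, and the pink snowman is still in the block at (337,195). The top view shows both boards on the bar, inside the upturned end. I'm handing the job in.

```bash
python3 -c "
from cell import robot
print(robot.sign_off())"
```

```text
the job is handed in; nothing more can be done
None
```

I lifted the purple-hatted snowman out of the block and hung it on the hook bar in front of the blue one. I threaded its hole over the upturned end at a 38° lean and brought it upright as it moved inwards. I then let go and took the arm well clear, handing in at about 14.5 s of the 67 s allowed.

**Final checks**
- **Snowmen on the bar:** both hang upright and square to the bar. Purple is at about x = 0 of the stand and blue is still at about -38 mm. The bar comes through purple's hole, and the upturned end starts at about +20 mm.
- **Stand:** its base measured the same as at the start, within about 0.2 mm and 0.3°.
- **Contact:** wrist force readings never went above about 2.5 N.
- **Everything else:** the pink snowman is still in the block, and the other things look unmoved in the pictures.

**Where readings disagreed**
- **Cameras:** the two differed by up to 4 mm, so I used the scene camera's view of the hole against the bar tip.
- **Bar bend:** about 0.02 rad downward by camera depth. I did not measure it by touch, but the threading met no noticeable force.

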